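Set the contact grill heating

TASK

Set the contact grill heating up for service: with closed fingers push its open lid down by the handle bar until it lies fully shut, so that both plates will heat; then press the raised near end of the rocker at the right of the panel all the way down to switch the grill on; and last press the large round start key fully in and let it come up again. Only push: do not grip or lift anything, leave the small round stop key alone, and do not disturb the things standing about.

Things in the scene. Friction and masses are not known exactly. Their poses are not given: they have to be found in the camera images.
- grill: Steel contact grill, 260 wide x 340 deep, fixed. Origin: under its middle, on the table; x to its back, y to its left as the cook sees it, z up. Its front 95 mm is a control panel, 58 high, facing up, sloping 0.14 rad down to the cook; on it, left to right: a dial (y = +98, fixed), stop key (+48), start key (-12), rocker (-85). When shut, the lid has its front at x = -63, top at z = 143.
- lid_handle (a point): Middle of the axis of the lid's handle bar: black, round, 22 thick, 196 long (along the grill's y). The lid's hinge line, also along y, is 145 behind the grill's origin, 115 up; shut, the bar is 190 in front of and 62 above it (z = 177). Axes: the grill's, leaning back by the lid's opening: 0 = shut, 0.35 to 0.55 rad at the start. The stiff hinge stays put; 4 to 7 N down on the bar shuts it.
- mains_rocker (a joint): Black rocker switch at the right of the panel, 50 long (fore and aft) x 27 wide, V-shaped, pivoting at its middle; rad, 0 = off (near end stands up), 0.36 = on (near end down, far end up). It stays where it is put; about 2 N at its near end moves it.
- rocker_end (a point): Point on the top face of the rocker's near half, 19 from the pivot, 6 from the near edge: where to press. It goes down by about 6.5 from off to on, and is then about 8 above the panel's face.
- start_key (a joint): Start key's travel along the panel's normal; m, 0 = up, 0.005 = fully in. Springs back up; about 5 N fully in.
- start_key_top (a point): Middle of the top face of the start key, the large round grey key, 30 across, 12 proud of the panel when up.
- stop_key (a joint): Stop key's travel; m, 0 = up, 0.005 = fully in. Not to be pressed.
- stop_key_top (a point): Middle of the top face of the stop key, the small round grey key, 18 across, 60 to the left of the start key.
- bench_scraper: Bystander: dough scraper, steel blade with black grip, 100 x 150 x 22, lying in front of the grill. Origin: middle of its underside.
- prep_bowl: Bystander: small steel bowl of diced ham, 125 across, 47 high, in front of the grill. Origin: middle of its underside.
- oil_brush: Bystander: wooden pastry brush, 39 x 220 x 12, lying to the left of the grill. Origin: middle of its underside.
- shaker: Bystander: dull pale metal flour shaker with a domed top, 74 across, 116 high, left of the grill. Origin: middle of its underside.
- jar: Bystander: jar with a red cap, 84 across, 109 high, left of the grill. Origin: middle of its underside.
- sauce_bottle: Bystander: white squeeze bottle with a pointed yellow cap, 63 across, 219 high, left of the grill. Origin: middle of its underside.

How it is judged (in metres and radians):
On the way, in this order (a step that is already met when the one before it is completed fails the run):
1. the lid is pushed fully shut (angle between lid_handle's own z axis and vertical below 0.04 rad), for 0.2 s.
2. the rocker is switched on (value of joint mains_rocker above 0.28 rad), for 0.2 s.
3. the start key is pressed in (value of joint start_key above 0.0035 m), for 0.1 s.
At the end, for the whole second after the job is handed in: The lid lies shut (opening under 0.04 rad), the rocker is on (past 0.28 of 0.36 rad), the start key has been pressed at least 3.5 of its 5 mm after that and is up again, and the stop key is up (angle between lid_handle's own z axis and vertical below 0.04 rad and value of joint mains_rocker above 0.28 rad and value of joint each of start_key, stop_key below 0.001 m); the robot touches nothing.
It fails at once if out of order: the grill is switched on with the lid open, or the start key is pressed before the grill is on ((value of joint start_key above 0.003 m and value of joint mains_rocker below 0.28 rad) or (value of joint mains_rocker above 0.2 rad and angle between lid_handle's own z axis and vertical above 0.06 rad)).
It fails at once if the stop key is pressed (value of joint stop_key above 0.002 m).
It fails at once if the lid is lifted higher, or its handle bar is taken between the fingers (angle between lid_handle's own z axis and vertical above 0.68 rad or (x of the grasp point in the frame of lid_handle between -0.016 and 0.016 m and z of the grasp point in the frame of lid_handle between -0.016 and 0.018 m and y of the grasp point in the frame of lid_handle between -0.11 and 0.11 m)).
It fails at once if a bystander is moved, lifted or knocked over (more than 30 mm) (distance of any of bench_scraper, prep_bowl, oil_brush, shaker, jar, sauce_bottle from where it was at the start of the episode above 0.03 m or angle between any of shaker, jar, sauce_bottle's own z axis and vertical above 0.5 rad).
It also fails if it takes over 45 s, if anything falls off the work surface, if the arm or the gripper's body presses on something with over 40 N, if the wrist force passes 120 N, or if a joint passes its speed limit or range.

ROBOT

A 6-joint arm with a two-finger parallel gripper is mounted at the origin on a cart in front of the work surface, level with it; the furniture and walls round the work are solid. World frame = base frame: x ahead of the robot, y to its left, z up, the work surface at z = 0. Lengths are in mm, angles in degrees, forces in N, time in s.
With the tool pointing down it reaches from about 300 to 850 mm from the base axis. Payload 4.2 kg.
Tool frame: the origin (TCP) lies midway between the tips of the shut fingers; the grasp point (between the pads) lies 19 mm behind it; z points along the fingers, y is the line along which they close (so a half turn about z gives the same grasp; the last joint's range is limited). The gripper opens to 91 mm and grips with 3 to 60 N. Pads are 32 mm wide; open, the fingers measure 118 mm over their backs; the gripper's body (76 mm by 178 mm) begins 60 mm behind the grasp point.
Start: joints at [64.171, 18.312, 89.639, -0, 72.044, -1.146], TCP at [240.124, 522.481, 189.976] pointing down, gripper open.
Joint ranges: [-177.97, 177.97], [-48.28, 115.42], [12.27, 149.76], [-77.06, 257.06], [2.81, 150.46], [-146.56, 146.56]. Speed limits (degrees/s): [147.25, 147.25, 180, 180, 180, 180].

INTERFACE

Orientations are given as [roll, pitch, yaw] about the fixed x, y, z axes, in that order (R = Rz(yaw) Ry(pitch) Rx(roll)).
In Python, from workcell import env gives the robot as it stands.
- The arm moves only by the shell command python3 drive.py [OPENING] [FORCE], which reads ROWS from standard input. ROWS is a JSON object with one list for each field, all of the same length, 1 to 8, a row being the entries at one place: dx, dy, dz (the shift in mm), drx, dry, drz (a rotation vector in degrees); each row shifts and turns the commanded pose from where the row before left it, along the tool's axes as they then stand; what a row does not reach is not made up. A row lasts 1/10 s, in which the tool goes at most 50 mm and 8.59 degrees, less where a joint would pass 70% of its speed; a pose out of reach is approached as far as the arm can. OPENING is the finger opening in mm, set as the command begins (- or left out keeps the last). The fingers move at their own pace and stop on an object; FORCE is the grip in N (left out, the last holds). Time passes only in rows, so rows that do not move let the fingers close. It prints the time, the measured TCP pose, the force, the opening and the grip force at its end. Input that does not fit is refused with a message, and nothing moves.
- env.state(): the state, without advancing time (a new reading comes with each control period).
- env.grab_frame(name): name is "side" or "top"; returns the picture (480x640x3 uint8, blue, green, red); there is no depth.
- env.camera_model(name): a dict with "fx", "fy", "cx", "cy" (pixels), "D" ([k1, k2, p1, p2, k3] as OpenCV has them; the pictures are not rectified), "T" (4x4, takes a point from camera to world coordinates). Camera axes: x right, y up, looking along -z (the intrinsics and any distortion apply to the point x, -y, -z); pixel columns grow to the right and rows downward; lengths in mm; the calibration is good to about 2 mm. A picture is of the moment at which its call begins. camera_model takes no time and is no camera call.
- env.job_done(): hands the job in; it is judged then, once.
The state is a dict: "time_s": time; "qpos": joint angles; "qvel": joint speeds; "effort": joint torques, N m; "ee_pos": TCP position; "ee_rot": TCP orientation; "force": force on the tool from outside, world axes, zero at the start; "torque": the same for the moment, N m; "gripper_width": finger opening in mm; "gripper_force": force on a finger pad.
Only numpy, scipy, OpenCV 4.12 (cv2) and the standard library are available. Lean on these libraries where they do the work, as an engineer would, in place of code of your own. Each camera call takes 0.05 s, during which the arm holds its last target. There are 200 camera calls.

## Working session

There is one attempt and no reset: what is moved stays moved. The work goes in short steps, Python scripts to look and compute and a shell command to move; the robot and the scene stay as the last step left them, time stands still between calls to the robot, and variables do not carry over. Pictures are saved under pics/ and viewed, at most 10 in all, crops included, and the job is handed in when it is done.

```bash
ls; mkdir -p pics; python3 - <<'E'
from workcell import env
import cv2
for n in("side","top"):
    cv2.imwrite(f"pics/{n}0.png",env.grab_frame(n)); m=env.camera_model(n); print(n,m)
s=env.state();print(s["time_s"],s["ee_pos"],s["ee_rot"])
E
```

```text
drive.py
pics
workcell.py
side {'fx': 435.4178960740183, 'fy': 435.4178960740183, 'cx': 319.66997560268544, 'cy': 247.00270096371483, 'D': array([0.0361156, 0.       , 0.       , 0.       , 0.       ]), 'T': array([[-9.90528361e-01,  9.09877483e-02, -1.02833821e-01,
         4.44033428e+02],
       [-1.36794500e-01, -7.18648202e-01,  6.81785909e-01,
         5.69371481e+02],
       [-1.18671762e-02,  6.89395381e-01,  7.24288050e-01,
         7.51746320e+02],
       [ 0.00000000e+00,  0.00000000e+00,  0.00000000e+00,
         1.00000000e+00]])}
top {'fx': 438.7580887010048, 'fy': 438.7580887010048, 'cx': 323.4875897562397, 'cy': 233.7971625962548, 'D': array([-0.02103934,  0.        ,  0.        ,  0.        ,  0.        ]), 'T': array([[-6.80807106e-03,  9.89531163e-01, -1.44158688e-01,
         3.66660518e+02],
       [-9.99969291e-01, -6.17728899e-03,  4.82275495e-03,
        -9.18836942e+00],
       [ 3.88175643e-03,  1.44187095e-01,  9.89542831e-01,
         1.10614673e+03],
       [ 0.00000000e+00,  0.00000000e+00,  0.00000000e+00,
         1.00000000e+00]])}
0.1 [239.9003316  522.02501294 189.20641226] [-1.79910003e+02 -6.53977182e-04  1.55318762e+02]
```

View pics/side0.png

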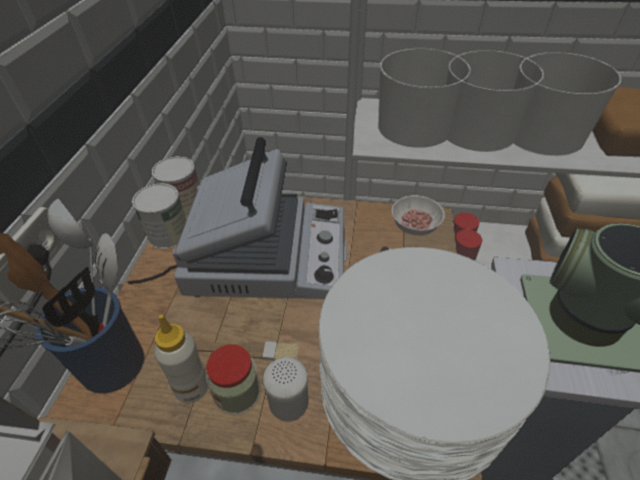

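View pics/top0.png

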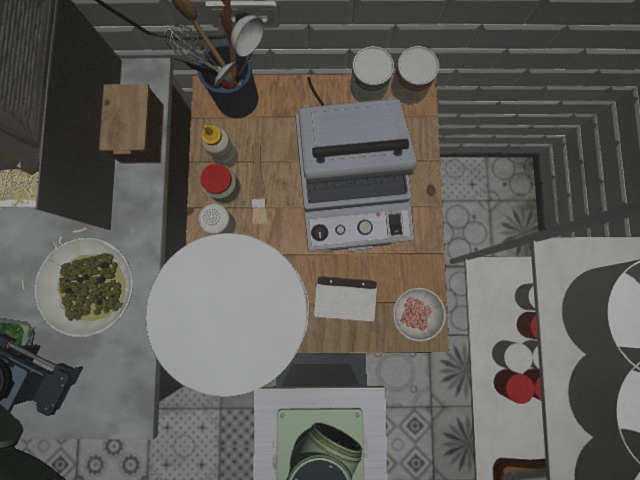

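The side view shows the grill with its lid open at (245,215), the panel at (325,245), and a tall stack of plates in front of it. The top view shows the panel at (357,229): dial (320,233), stop (340,230), start (365,227), rocker (395,224). The handle bar runs from (318,155) to (408,144), the plates are at (228,314), and the gripper is at the lower left. I'll zoom in next.

```bash
python3 - <<'E'
import cv2,numpy as np
a=cv2.imread("pics/top0.png")[130:255,290:420];b=cv2.imread("pics/side0.png")[130:305,170:360]
a=cv2.resize(a,(520,500),interpolation=2)
cv2.imwrite("pics/topz.png",a);cv2.imwrite("pics/sidez.png",cv2.resize(b,(760,700)[:2],interpolation=2)[:600])
b=cv2.imread("pics/side0.png")[195:300,290:360]
cv2.imwrite("pics/sidez.png",np.hstack([a[:,:],cv2.resize(b,(280,420),interpolation=2).copy() if 0 else cv2.copyMakeBorder(cv2.resize(b,(280,420),interpolation=2),0,80,0,0,0)]))
E
```

```text
(no output)
```

View pics/sidez.png

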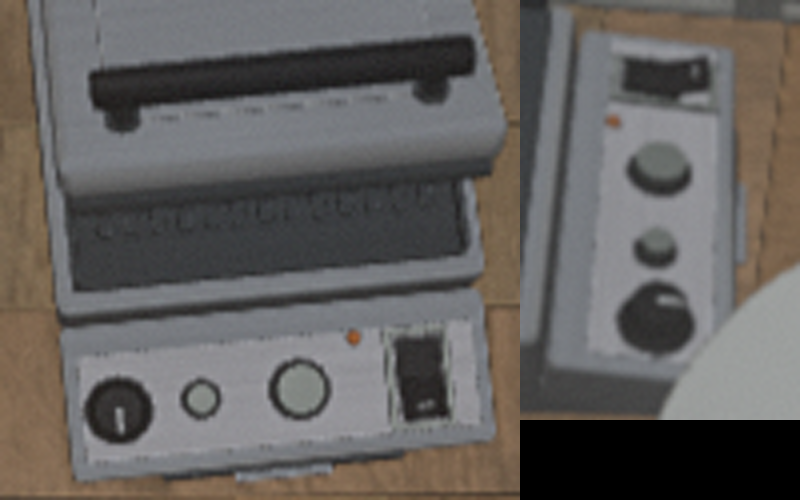

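The zoomed start key top is at top (365,227.3) and side (325,235). The stop key is at top (340.2,229.8) and side (324.5,255). The rocker's near end is at top (396.2,230.5), and the bar ends are at top (314.5,152.5) and (408.5,144). I'll triangulate these.

```bash
cat > h.py <<'E'
import numpy as np,cv2
from workcell import env
def ray(n,uv):
    m=env.camera_model(n);K=np.array([[m["fx"],0,m["cx"]],[0,m["fy"],m["cy"]],[0,0,1]])
    x,y=cv2.undistortPoints(np.array([[uv]],float),K,m["D"])[0,0]
    d=m["T"][:3,:3]@[x,-y,-1];return m["T"][:3,3],d/np.linalg.norm(d)
def plane(n,uv,z):
    o,d=ray(n,uv);return o+d*(z-o[2])/d[2]
def tri(a,b):
    o,d=ray("top",a);p,e=ray("side",b)
    t=np.linalg.lstsq(np.c_[d,-e],p-o,rcond=None)[0]
    x,y=o+d*t[0],p+e*t[1];return (x+y)/2,np.linalg.norm(x-y)
E
python3 - <<'E'
from h import *
np.set_printoptions(precision=1,suppress=True)
for k,a,b in [("start",(365,227.3),(325,235)),("stop",(340.2,229.8),(324.5,255)),("plates",(228,314),(432,348)),
  ("barR",(408.5,144),(263,143)),("barL",(314.5,152.5),(250,212)),("utens",(247,35),(65,225))]: print(k,*tri(a,b))
S=plane("top",(365,227.3),64);T=plane("top",(340.2,229.8),64);print(S,T,np.linalg.norm(S-T),np.degrees(np.arctan2(*(T-S)[[0,1]])))
print("dial",plane("top",(319.7,233),68),"rock near",plane("top",(396.2,230.5),66),"rock mid",plane("top",(395.3,224),62))
# front & panel corners: zoomed
for q in[(80,478),(492,438),(60,325),(480,292)]: print(plane("top",(q[0]/4+290,q[1]/4+130),50 if q[1]>400 else 60))
for k,q in dict(platesedge1=(308,314),platesedge2=(228,234)).items(): print(k,plane("top",q,tri((228,314),(432,348))[0][2]))
E
```

```text
start [ 534.  -114.1   66. ] 1.2964696414194863
stop [527.8 -54.4  65.5] 0.27851937517249464
plates [329.8 193.5 147.7] 6.815051895638676
barR [ 675.3 -188.9  245.2] 3.1282328617820543
barL [660.5   3.8 227.4] 10.089423058382687
utens [896.7 140.  291.3] 8.335102162247678
[ 533.7 -114.3   64. ] [527.9 -54.5  64. ] 60.053015765451256 -5.465144040390003
dial [519.9  -5.2  68. ] rock near [ 525.1 -188.9   66. ] rock mid [ 541.6 -187.9   62. ]
[482.3  18.6  50. ]
[ 505.1 -231.9   50. ]
[574.7  30.2  60. ]
[ 593.6 -225.8   60. ]
platesedge1 [332.1  20.6 147.7]
platesedge2 [507.2 196.9 147.7]
```

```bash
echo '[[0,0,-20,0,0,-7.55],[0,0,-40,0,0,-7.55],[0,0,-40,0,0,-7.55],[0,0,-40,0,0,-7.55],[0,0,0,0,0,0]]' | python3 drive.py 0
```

```text
refused: ROWS must be an object with one list for each field. Nothing was moved.
```

The call was refused and nothing moved: it wants an object with one list for each field. Same move again in that form.

```bash
echo '{"dx": [0,0,0,0,0],"dy": [0,0,0,0,0],"dz": [-20,-40,-40,-40,0],"drx": [0,0,0,0,0],"dry": [0,0,0,0,0],"drz": [-7.55,-7.55,-7.55,-7.55,0]}' | python3 drive.py 0; cat > go.py <<'E'
import sys
from h import *
from scipy.spatial.transform import Rotation as R
s=env.state();r=R.from_euler("xyz",s["ee_rot"],degrees=True)
t=np.array([float(v) for v in sys.argv[1:4]])
Rd=np.array([[-.9954,-.0958,0],[-.0958,.9954,0],[0,0,-1]]).T
print("t",s["time_s"],"pos",s["ee_pos"].round(1),"d tool",r.inv().apply(t-s["ee_pos"]).round(1),"rot",(r.inv()*R.from_matrix(Rd)).as_rotvec(degrees=True).round(2),"F",s["force"].round(1),"q",s["qpos"].round(0))
E
python3 go.py 655 -90 330
```

```text
time_s: 0.6
ee_pos: [241.1, 524.5, 335.8]
ee_rot: [179.5, 0.3, -174.4]
force: [1.0, 0.7, 0.1]
gripper_width: 53.9
gripper_force: 0.0
t 0.6 pos [241.1 524.5 335.8] d tool [-351.9 -652.     1.7] rot [0.55 0.33 0.11] F [1.  0.7 0.1] q [ 64.  15.  73.  -0.  91. -31.]
```

```bash
echo '{"dx": [-12,-22,-22,-22,-22,-22,-22,-22],"dy": [-22,-41,-41,-41,-41,-41,-41,-41],"dz": [0,0,0,0,0,0,0,0],"drx": [0,0,0,0,0,0,0,0],"dry": [0,0,0,0,0,0,0,0],"drz": [0,0,0,0,0,0,0,0]}' | python3 drive.py; echo '{"dx": [-22,-22,-22,-22,-22,-22,-22,-12],"dy": [-41,-41,-41,-41,-41,-41,-41,-22],"dz": [0,0,0,0,0,0,0,0],"drx": [0,0,0,0,0,0,0,0],"dry": [0,0,0,0,0,0,0,0],"drz": [0,0,0,0,0,0,0,0]}' | python3 drive.py;  echo '{"dx": [0,0],"dy": [0,0],"dz": [0,0],"drx": [0,0],"dry": [0,0],"drz": [0,0]}' | python3 drive.py;python3 go.py 655 -90 300
python3 - <<'E'
from h import *
for n in("side","top"): cv2.imwrite(f"pics/{n}1.png",env.grab_frame(n))
a=cv2.imread("pics/top1.png")[100:280,270:450];b=cv2.imread("pics/side1.png")[60:300,150:390]
cv2.imwrite("pics/z1.png",np.hstack([cv2.resize(a,(400,400)),cv2.resize(b,(400,400))]))
for z in(235,245,255): print(z,*[plane("top",q,z).round(0) for q in((408.5,144),(314.5,152.5))])
E
```

```text
time_s: 1.4
ee_pos: [435.4, 229.0, 328.9]
ee_rot: [-180.0, -0.1, -174.5]
force: [0.6, 0.9, 0.8]
gripper_width: 0.6
gripper_force: 0.0
time_s: 2.2
ee_pos: [631.0, -64.0, 327.6]
ee_rot: [-180.0, -0.2, -174.7]
force: [0.1, -0.1, -0.1]
gripper_width: 0.7
gripper_force: 0.0
time_s: 2.4
ee_pos: [629.6, -60.8, 328.4]
ee_rot: [179.9, -0.2, -174.6]
force: [-0.0, 0.1, -0.4]
gripper_width: 0.6
gripper_force: 0.0
t 2.4 pos [629.6 -60.8 328.4] d tool [-22.6 -31.5  28.3] rot [ 0.07 -0.16 -0.06] F [-0.   0.1 -0.4] q [  -7.   21.   66.    0.   93. -102.]
235 [ 681. -191.  235.] [663.   4. 235.]
245 [ 677. -189.  245.] [660.   4. 245.]
255 [ 673. -187.  255.] [656.   4. 255.]
```

View pics/z1.png

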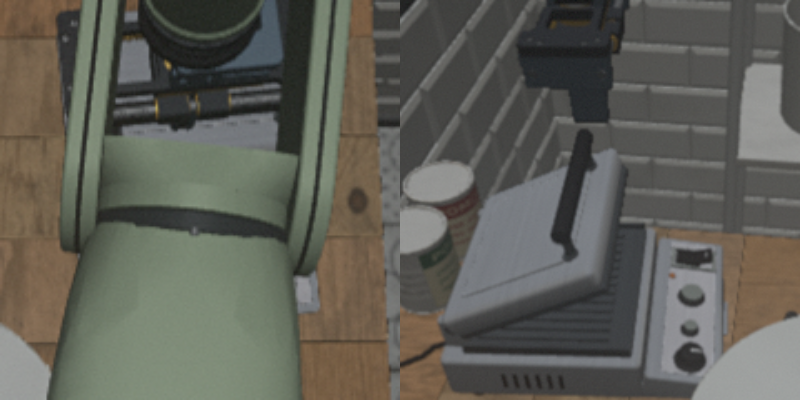

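The right half shows the closed gripper above and left of the bar, with nothing in between. Next I move over the bar's middle and come down.

```bash
echo '{"dx": [-18,-18,0,0,0,0],"dy": [-13,-13,-2,0,0,0],"dz": [15,15,12,8,5,0],"drx": [0,0,0,0,0,0],"dry": [0,0,0,0,0,0],"drz": [0,0,0,0,0,0]}' | python3 drive.py; python3 go.py 669 -92 255
```

```text
time_s: 3.1
ee_pos: [667.6, -84.3, 275.0]
ee_rot: [180.0, -0.0, -174.4]
force: [-0.2, -0.2, -0.2]
gripper_width: 0.6
gripper_force: 0.0
t 3.1 pos [667.6 -84.3 275. ] d tool [-0.6 -7.8 20. ] rot [ 0.03 -0.03  0.06] F [-0.2 -0.2 -0.2] q [  -8.   26.   66.    0.   88. -104.]
```

```bash
echo '{"dx": [0,0,0,0],"dy": [-2,-2,-2,0],"dz": [6,5,5,4],"drx": [0,0,0,0],"dry": [0,0,0,0],"drz": [0,0,0,0]}' | python3 drive.py; echo '{"dx": [1,1],"dy": [0,0],"dz": [3,3],"drx": [0,0],"dry": [0,0],"drz": [0,0]}' | python3 drive.py; echo '{"dx": [2,2],"dy": [0,0],"dz": [3,3],"drx": [0,0],"dry": [0,0],"drz": [0,0]}' | python3 drive.py
```

```text
time_s: 3.5
ee_pos: [669.0, -91.5, 254.4]
ee_rot: [180.0, -0.0, -174.5]
force: [0.3, -0.5, 0.0]
gripper_width: 0.4
gripper_force: 0.0
time_s: 3.7
ee_pos: [667.0, -91.3, 248.6]
ee_rot: [180.0, -0.0, -174.5]
force: [-0.4, 0.1, 0.3]
gripper_width: 0.2
gripper_force: 0.0
time_s: 3.9
ee_pos: [663.0, -91.7, 242.8]
ee_rot: [180.0, 0.0, -174.5]
force: [0.9, -0.3, 0.2]
gripper_width: 0.8
gripper_force: 0.0
```

```bash
python3 - <<'E'
from h import *
cv2.imwrite("pics/side2.png",env.grab_frame("side"))
b=cv2.imread("pics/side2.png")[100:240,180:340]
cv2.imwrite("pics/z2.png",cv2.resize(b,(640,560),interpolation=2))
m=env.camera_model("side");T=np.linalg.inv(m["T"])
s=env.state();
for p in (s["ee_pos"],[670,-92,240]):
    c=T[:3,:3]@p+T[:3,3]; print(m["cx"]+m["fx"]*c[0]/-c[2], m["cy"]-m["fy"]*c[1]/-c[2])
E
```

```text
257.7175006033542 172.6912332861807
254.06816948013062 173.26944169302533
```

View pics/z2.png

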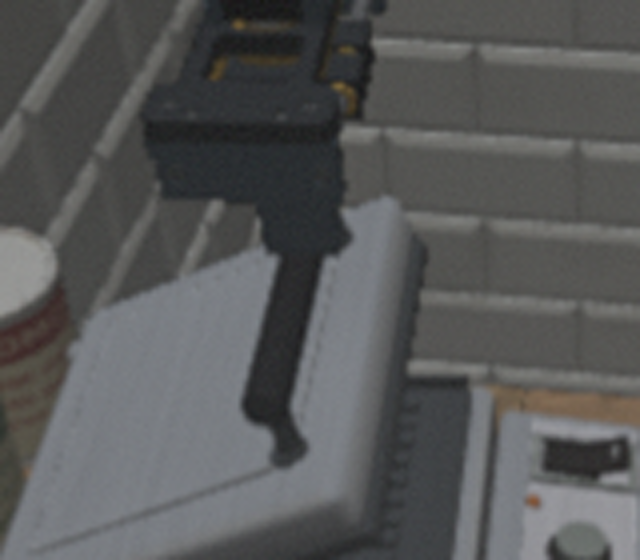

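```bash
python3 - <<'E'
from h import *
print(tri((314.5,152.5),(246.3,201)),tri((408.5,144),(262,142)))
b=cv2.imread("pics/side2.png")[140:210,225:285]
g=np.clip((cv2.resize(b,(514,600),interpolation=2).astype(float)-15)*4,0,255)
cv2.imwrite("pics/z3.png",g)
E
```

```text
(array([658.30337893,   3.76058352, 251.43681773]), np.float64(1.3019909875530133)) (array([ 675.82341833, -188.39466611,  247.36296058]), np.float64(0.6305756974811317))[ WARN:0@0.536] global loadsave.cpp:1063 imwrite_ Unsupported depth image for selected encoder is fallbacked to CV_8U.
```

View pics/z3.png

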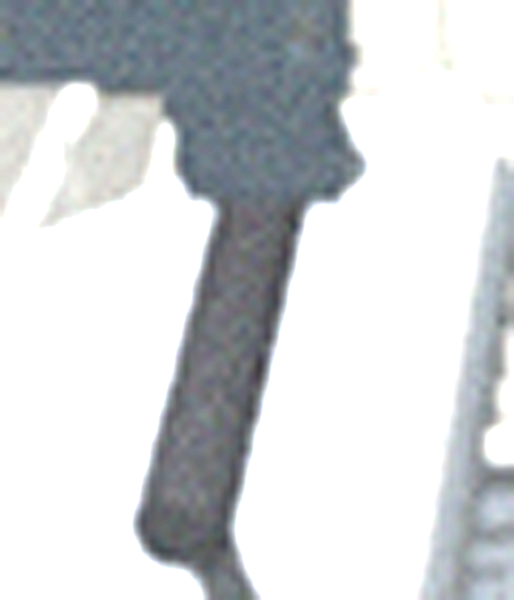

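```bash
python3 - <<'E'
from h import *
m=env.camera_model("side");T=np.linalg.inv(m["T"])
def pr(p):
    c=T[:3,:3]@np.array(p,float)+T[:3,3]; return (round(m["cx"]+m["fx"]*c[0]/-c[2],1), round(m["cy"]-m["fy"]*c[1]/-c[2],1))
print("TCP then",pr([629.6,-60.8,328.4]),pr([629.6,-60.8,348.4]))
for p in ([669,-78,243],[669,-92,255],[667,-92,249],[667,-92,260],[667,-40,260],[680,-78,243],[648,-78,243],[680,-78,262],[648,-78,262]): print(p,pr(p))
for n in(1,2):
    b=cv2.imread(f"pics/side{n}.png"); print(n)
    g=b[...,0].astype(int)
    for r in (range(118,146,2) if n==1 else range(146,184,2)):
        print(r,' '.join('%3d/%3d'%(b[r,c,0],b[r,c,2]) for c in range(244,274,3)))
E
```

```text
TCP then (np.float64(266.3), np.float64(144.5)) (np.float64(265.1), np.float64(134.3))
[669, -78, 243] (np.float64(252.6), np.float64(176.4))
[669, -92, 255] (np.float64(253.6), np.float64(166.9))
[667, -92, 249] (np.float64(255.0), np.float64(169.6))
[667, -92, 260] (np.float64(254.3), np.float64(164.9))
[667, -40, 260] (np.float64(247.5), np.float64(181.7))
[680, -78, 243] (np.float64(247.0), np.float64(176.0))
[648, -78, 243] (np.float64(263.4), np.float64(177.3))
[680, -78, 262] (np.float64(245.7), np.float64(167.9))
[648, -78, 262] (np.float64(262.3), np.float64(169.1))
1
118  79/ 81  76/ 79  75/ 78  44/ 37  47/ 37  43/ 38  43/ 37  48/ 40  48/ 43  46/ 39
120  78/ 79  78/ 81  75/ 78  42/ 37  45/ 42  45/ 40  45/ 38  44/ 39  45/ 40  44/ 41
122  79/ 80  78/ 81  75/ 78  41/ 35  45/ 39  45/ 39  45/ 37  46/ 41  43/ 38  44/ 40
124  78/ 81  77/ 80  74/ 76  53/ 48  48/ 41  45/ 39  43/ 38  47/ 41  46/ 40  48/ 40
126  77/ 81  78/ 81  77/ 77  53/ 49  46/ 39  49/ 43  43/ 36  44/ 39  47/ 39  46/ 39
128  73/ 74  72/ 74  76/ 79  48/ 46  45/ 41  49/ 43  46/ 39  48/ 42  50/ 42  47/ 43
130 122/123 
[... 1557 characters left out ...]
/122 129/120 130/121 128/120
168 131/122 127/120  41/ 38  48/ 47  42/ 41  57/ 53 127/120 129/121 131/121 129/120
170 131/123 126/117  43/ 42  41/ 43  39/ 38  72/ 68 128/120 131/122 131/122 130/121
172 132/122  95/ 89  45/ 43  42/ 43  40/ 40  98/ 91 116/109 131/122 129/120 131/122
174 131/122  77/ 71  42/ 40  42/ 40  38/ 36 120/111 123/115 130/121 132/124 132/123
176 132/123  55/ 51  47/ 45  42/ 42  36/ 36 126/117 125/118 132/124 130/121 134/125
178 133/123  45/ 43  46/ 44  44/ 38  40/ 38 130/121 129/120 133/124 132/123 133/125
180 130/119  44/ 41  44/ 40  43/ 41  52/ 49 130/120 131/122 133/124 130/121 133/124
182 116/108  45/ 43  46/ 45  46/ 44  66/ 61 125/117 131/122 134/124 133/123 131/123
```

```bash
python3 - <<'E'
from h import *
def pr(n,p):
    m=env.camera_model(n);T=np.linalg.inv(m["T"])
    c=T[:3,:3]@np.array(p,float)+T[:3,3]; return (round(m["cx"]+m["fx"]*c[0]/-c[2],1), round(m["cy"]-m["fy"]*c[1]/-c[2],1))
for dy in(89,38,14,0):
  for dz in(79,105): print(dy,dz,[pr("side",(629.6+dx,-60.8+dy,328.4+dz)) for dx in(-38,0,38)])
print("start top",pr("top",(240,522,190)),pr("top",(240,522,269)))
s=env.state();print({k:np.round(v,2) for k,v in s.items()})
b=cv2.imread("pics/side1.png")[60:160,220:310];t=cv2.imread("pics/top0.png")[330:430,0:90]
z=np.hstack([cv2.resize(b,(400,444),interpolation=2),cv2.resize(t,(400,444),interpolation=2)]).astype(float)
cv2.imwrite("pics/z4.png",np.clip(z*2.2-20,0,255).astype(np.uint8))
E
```

```text
89 79 [(np.float64(272.9), np.float64(133.6)), (np.float64(247.5), np.float64(132.0)), (np.float64(222.4), np.float64(130.3))]
89 105 [(np.float64(271.2), np.float64(117.5)), (np.float64(245.1), np.float64(115.9)), (np.float64(219.2), np.float64(114.3))]
38 79 [(np.float64(279.9), np.float64(115.7)), (np.float64(255.7), np.float64(114.2)), (np.float64(231.9), np.float64(112.7))]
38 105 [(np.float64(278.5), np.float64(99.8)), (np.float64(253.7), np.float64(98.4)), (np.float64(229.1), np.float64(97.0))]
14 79 [(np.float64(282.9), np.float64(107.8)), (np.float64(259.3), np.float64(106.4)), (np.float64(236.0), np.float64(105.1))]
14 105 [(np.float64(281.7), np.float64(92.2)), (np.float64(257.4), np.float64(90.8)), (np.float64(233.5), np.float64(89.5))]
0 79 [(np.float64(284.6), np.float64(103.4)), (np.float64(261.3), np.float64(102.1)), (np.float64(238.3), np.float64(100.7))]
0 105 [(np.float64(283.4), np.float64(87.9)), (np.float64(259.5), np.float64(86.6)), (np.float64(235.9), np.float64(85.3))]
start top (np.float64(59.0), np.float64(362.9)) (np.float64(33.6), np.float64(369.3))
{'time_s': np.float64(3.95), 'qpos': array([  -8.87,   25.78,   70.58,   -0.  ,   83.71, -104.38]), 'qvel': array([ 0.  ,  0.28, -0.68, -0.04,  0.69,  0.13]), 'effort': array([ 1.10e-01, -5.04e+01, -2.58e+01, -3.00e-02, -1.20e-01, -0.00e+00]), 'ee_pos': array([662.4 , -91.69, 242.3 ]), 'ee_rot': array([ 1.7998e+02, -6.0000e-02, -1.7448e+02]), 'force': array([-0.71, -0.33, -0.23]), 'torque': array([0.03, 0.09, 0.07]), 'gripper_force': np.float64(0.0), 'gripper_width': np.float64(0.32)}
```

View pics/z4.png

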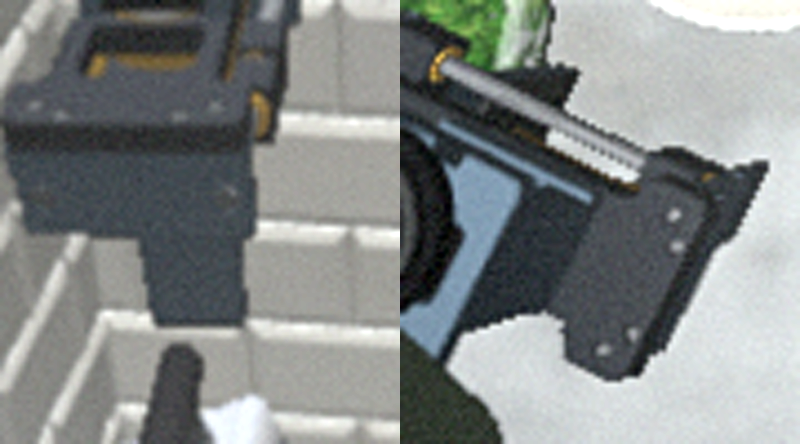

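The side view is ambiguous: the fingertip looks a little above the bar at row 163, while the reported TCP is lower. I'll come down gently and let the force reading decide.

```bash
for i in 1 ; do echo '{"dx": [0,0],"dy": [0,0],"dz": [2,2],"drx": [0,0],"dry": [0,0],"drz": [0,0]}' | python3 drive.py; done; echo '{"dx": [0,0],"dy": [0,0],"dz": [2,2],"drx": [0,0],"dry": [0,0],"drz": [0,0]}' | python3 drive.py
```

```text
time_s: 4.15
ee_pos: [663.2, -91.7, 239.0]
ee_rot: [180.0, 0.0, -174.5]
force: [0.6, -0.5, -0.2]
gripper_width: 0.4
gripper_force: 0.0
time_s: 4.35
ee_pos: [662.4, -91.8, 237.7]
ee_rot: [-180.0, 0.0, -174.5]
force: [-6.9, 0.4, 13.5]
gripper_width: 0.6
gripper_force: 6.8
```

```bash
echo '{"dx": [0,0],"dy": [0,0],"dz": [2,1],"drx": [0,0],"dry": [0,0],"drz": [0,0]}' | python3 drive.py
```

```text
time_s: 4.55
ee_pos: [660.7, -92.0, 235.8]
ee_rot: [-180.0, -0.1, -174.5]
force: [-10.6, 0.7, 16.8]
gripper_width: 0.2
gripper_force: 8.6
```

Contact at a reported z of about 238, so the real tip sits roughly 20 mm higher than the TCP reading suggests. The friction pulls toward −x, as expected from the lid's arc, so I'll follow that arc.

```bash
echo '{"dx": [2,2,2,2],"dy": [0,0,0,0],"dz": [2,3,3,3],"drx": [0,0,0,0],"dry": [0,0,0,0],"drz": [0,0,0,0]}' | python3 drive.py; echo '{"dx": [2,2,2,2],"dy": [0,0,0,0],"dz": [3,3,3,3],"drx": [0,0,0,0],"dry": [0,0,0,0],"drz": [0,0,0,0]}' | python3 drive.py
```

```text
time_s: 4.95
ee_pos: [651.1, -92.8, 225.2]
ee_rot: [-180.0, -0.3, -174.5]
force: [-15.7, -0.6, 18.7]
gripper_width: 0.5
gripper_force: 9.5
time_s: 5.35
ee_pos: [643.4, -93.8, 212.3]
ee_rot: [-180.0, -0.3, -174.5]
force: [-11.2, -0.2, 14.0]
gripper_width: 0.7
gripper_force: 7.2
```

```bash
cat > snap.py <<'E'
from h import *
import sys
b=env.grab_frame("side");cv2.imwrite("pics/s%s.png"%sys.argv[1],b)
g=cv2.GaussianBlur(b,(3,3),0).max(2)
for r in range(int(sys.argv[2]),int(sys.argv[3]),2):
    c=np.where(g[r,230:300]<75)[0]+230; print(r,(c.min(),c.max(),len(c)) if len(c) else None)
E
python3 snap.py 3 150 216
```

```text
150 (np.int64(230), np.int64(279), 50)
152 (np.int64(230), np.int64(278), 49)
154 (np.int64(232), np.int64(278), 47)
156 (np.int64(232), np.int64(278), 47)
158 (np.int64(233), np.int64(279), 47)
160 (np.int64(233), np.int64(279), 47)
162 (np.int64(232), np.int64(278), 47)
164 (np.int64(231), np.int64(278), 48)
166 (np.int64(230), np.int64(276), 42)
168 (np.int64(230), np.int64(275), 25)
170 (np.int64(230), np.int64(289), 24)
172 (np.int64(258), np.int64(291), 22)
174 (np.int64(259), np.int64(291), 20)
176 (np.int64(261), np.int64(291), 18)
178 (np.int64(262), np.int64(292), 15)
180 (np.int64(261), np.int64(291), 15)
182 (np.int64(261), np.int64(290), 15)
184 (np.int64(260), np.int64(291), 16)
186 (np.int64(260), np.int64(290), 15)
188 (np.int64(260), np.int64(289), 13)
190 (np.int64(259), np.int64(289), 15)
192 (np.int64(259), np.int64(289), 14)
194 (np.int64(258), np.int64(295), 22)
196 (np.int64(258), np.int64(296), 23)
198 (np.int64(257), np.int64(296), 23)
200 (np.int64(257), np.int64(296), 23)
202 (np.int64(256), np.int64(296), 23)
204 (np.int64(256), np.int64(295), 23)
206 (np.int64(256), np.int64(295), 23)
208 (np.int64(255), np.int64(295), 23)
210 (np.int64(255), np.int64(295), 24)
212 (np.int64(254), np.int64(294), 24)
214 (np.int64(255), np.int64(294), 22)
```

```bash
echo '{"dx": [3,3,3,2],"dy": [0,0,0,0],"dz": [4,4,4,4],"drx": [0,0,0,0],"dry": [0,0,0,0],"drz": [0,0,0,0]}' | python3 drive.py; echo '{"dx": [2,2,2,1],"dy": [0,0,0,0],"dz": [4,4,4,4],"drx": [0,0,0,0],"dry": [0,0,0,0],"drz": [0,0,0,0]}' | python3 drive.py
```

```text
time_s: 5.8
ee_pos: [633.3, -94.8, 195.1]
ee_rot: [-180.0, -0.2, -174.5]
force: [-8.3, 0.0, 10.4]
gripper_width: 0.7
gripper_force: 5.1
time_s: 6.2
ee_pos: [627.1, -95.4, 178.5]
ee_rot: [-180.0, -0.2, -174.5]
force: [-7.1, -0.8, 8.0]
gripper_width: 0.8
gripper_force: 4.1
```

```bash
echo '{"dx": [1,1],"dy": [0,0],"dz": [3,3],"drx": [0,0],"dry": [0,0],"drz": [0,0]}' | python3 drive.py; echo '{"dx": [1,0],"dy": [0,0],"dz": [2,2],"drx": [0,0],"dry": [0,0],"drz": [0,0]}' | python3 drive.py
```

```text
time_s: 6.4
ee_pos: [625.3, -95.6, 172.2]
ee_rot: [-180.0, -0.2, -174.5]
force: [-6.6, -1.2, 8.1]
gripper_width: 0.1
gripper_force: 3.8
time_s: 6.6
ee_pos: [624.4, -95.7, 168.1]
ee_rot: [-180.0, -0.2, -174.5]
force: [-5.8, -1.4, 7.6]
gripper_width: 0.6
gripper_force: 3.5
```

```bash
echo '{"dx": [0,0],"dy": [0,0],"dz": [2,2],"drx": [0,0],"dry": [0,0],"drz": [0,0]}' | python3 drive.py; echo '{"dx": [0],"dy": [0],"dz": [2],"drx": [0],"dry": [0],"drz": [0]}' | python3 drive.py
```

```text
time_s: 6.8
ee_pos: [624.7, -95.6, 164.1]
ee_rot: [-180.0, -0.1, -174.5]
force: [-5.3, -0.5, 7.0]
gripper_width: 0.1
gripper_force: 3.7
time_s: 6.9
ee_pos: [624.8, -95.7, 163.8]
ee_rot: [-180.0, -0.1, -174.5]
force: [-9.4, 0.5, 20.4]
gripper_width: 0.2
gripper_force: 10.6
```

```bash
echo '{"dx": [0],"dy": [0],"dz": [2],"drx": [0],"dry": [0],"drz": [0]}' | python3 drive.py
```

```text
time_s: 7.0
ee_pos: [624.9, -95.7, 163.7]
ee_rot: [-179.9, -0.0, -174.5]
force: [-12.6, -0.2, 29.4]
gripper_width: 0.3
gripper_force: 14.4
```

The lid hit a hard stop at a reported z of 163.7, where the bar's true top is at 188. That makes the real tip about 24 mm above the reading. I'll hold, lift and check.

```bash
echo '{"dx": [0,0,0,0,30,40,0],"dy": [0,0,0,0,0,0,0],"dz": [0,0,-5,-20,-25,0,0],"drx": [0,0,0,0,0,0,0],"dry": [0,0,0,0,0,0,0],"drz": [0,0,0,0,0,0,0]}' | python3 drive.py
cat > go2.py <<'E'
import sys
from h import *
from scipy.spatial.transform import Rotation as R
# args: wanted true tip x y z, standoff, bias
t=np.array([float(v) for v in sys.argv[1:4]]);so=float(sys.argv[4])
s=env.state();r=R.from_euler("xyz",s["ee_rot"],degrees=True)
Rd=R.from_matrix(np.array([[-.9954,-.0958,0],[-.0958,.9954,0],[0,0,-1]]).T)*R.from_rotvec([0,-8,0],degrees=True)
z=Rd.as_matrix()[:,2];g=t+z*(24.3-so)-s["ee_pos"]
print("t",s["time_s"],"tool z",z.round(3),"d(now axes)",r.inv().apply(g).round(1),"d(tilted axes)",Rd.inv().apply(g).round(1),"rot",(r.inv()*Rd).as_rotvec(degrees=True).round(2),"F",s["force"].round(1))
E
python3 go2.py 520 -188.8 66 40
python3 - <<'E'
from h import *
b=env.grab_frame("side");cv2.imwrite("pics/s4.png",b)
cv2.imwrite("pics/z5.png",cv2.resize(b[130:310,150:370],(733,600),interpolation=2))
E
```

```text
time_s: 7.7
ee_pos: [552.4, -102.0, 209.4]
ee_rot: [180.0, -0.2, -174.5]
force: [0.6, -0.5, 0.0]
gripper_width: 0.4
gripper_force: 0.0
t 7.7 tool z [ 0.139  0.013 -0.99 ] d(now axes) [ 42.3 -83.4 128. ] d(tilted axes) [ 60.1 -83.3 120.7] rot [ 0.02 -8.16 -0.03] F [ 0.6 -0.5  0. ]
```

View pics/z5.png

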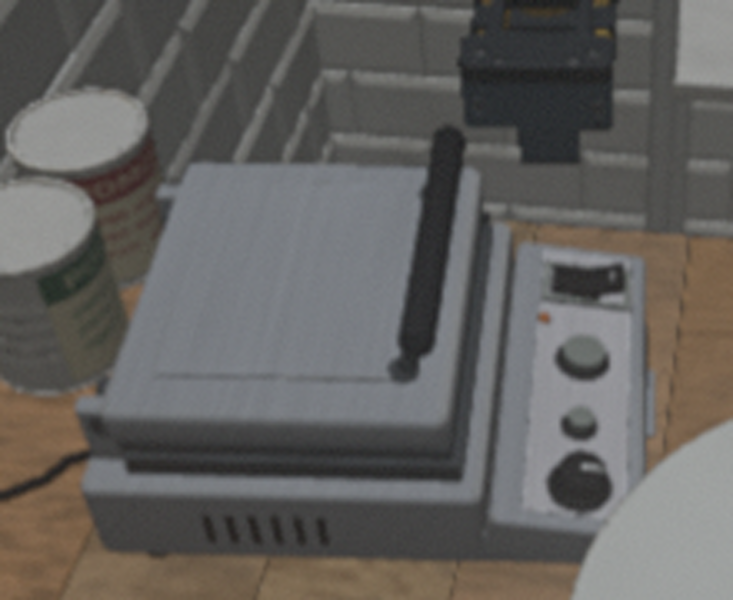

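The lid lies shut: the bar runs from (450,135) to (410,350) in the crop and the lid sits flush. The rocker is at (590,280) with its near end up. Next I tilt to the panel's slope and move over the rocker.

```bash
echo '{"dx": [0,20,30,10,0,0,0],"dy": [0,-28,-40,-15,0,0,0],"dz": [0,0,30,40,35,10,0],"drx": [0,0,0,0,0,0,0],"dry": [-8.1,0,0,0,0,0,0],"drz": [0,0,0,0,0,0,0]}' | python3 drive.py; python3 go2.py 520 -188.8 66 10;python3 snap.py 5 190 240
```

```text
time_s: 8.45
ee_pos: [524.8, -182.4, 90.0]
ee_rot: [179.9, 8.0, -174.5]
force: [0.5, 0.8, -1.0]
gripper_width: 0.5
gripper_force: 0.0
t 8.45 tool z [ 0.139  0.013 -0.99 ] d(now axes) [ 8.6 -6.  37.3] d(tilted axes) [ 8.7 -6.  37.3] rot [ 0.1  -0.04  0.03] F [ 0.5  0.8 -1. ]
190 (np.int64(277), np.int64(286), 10)
192 (np.int64(277), np.int64(286), 10)
194 (np.int64(277), np.int64(296), 12)
196 (np.int64(276), np.int64(296), 14)
198 (np.int64(276), np.int64(296), 14)
200 (np.int64(275), np.int64(296), 14)
202 (np.int64(275), np.int64(296), 14)
204 (np.int64(275), np.int64(295), 13)
206 (np.int64(274), np.int64(295), 14)
208 (np.int64(274), np.int64(295), 14)
210 (np.int64(274), np.int64(295), 14)
212 (np.int64(273), np.int64(294), 14)
214 (np.int64(273), np.int64(294), 14)
216 (np.int64(273), np.int64(294), 14)
218 (np.int64(272), np.int64(294), 14)
220 (np.int64(272), np.int64(293), 14)
222 (np.int64(272), np.int64(293), 14)
224 (np.int64(271), np.int64(293), 14)
226 (np.int64(271), np.int64(293), 14)
228 (np.int64(271), np.int64(292), 14)
230 (np.int64(270), np.int64(292), 14)
232 (np.int64(270), np.int64(292), 14)
234 (np.int64(271), np.int64(292), 13)
236 (np.int64(271), np.int64(291), 10)
238 (np.int64(269), np.int64(291), 10)
```

```bash
echo '{"dx": [4,4,0,0,0],"dy": [-3,-3,0,0,0],"dz": [8,10,10,5,0],"drx": [0,0,0,0,0],"dry": [0,0,0,0,0],"drz": [0,0,0,0,0]}' | python3 drive.py; python3 go2.py 520 -188.8 66 0; python3 - <<'E'
from h import *
b=env.grab_frame("side");cv2.imwrite("pics/s6.png",b)
cv2.imwrite("pics/z6.png",cv2.resize(b[180:280,280:370],(540,600),interpolation=2))
E
```

```text
time_s: 9.0
ee_pos: [521.5, -188.7, 56.7]
ee_rot: [179.9, 8.0, -174.5]
force: [0.3, 0.2, -0.1]
gripper_width: 0.4
gripper_force: 0.0
t 9.0 tool z [ 0.139  0.013 -0.99 ] d(now axes) [ 0.2  0.  14.9] d(tilted axes) [ 0.2  0.1 14.9] rot [0.06 0.02 0.01] F [ 0.3  0.2 -0.1]
```

View pics/z6.png

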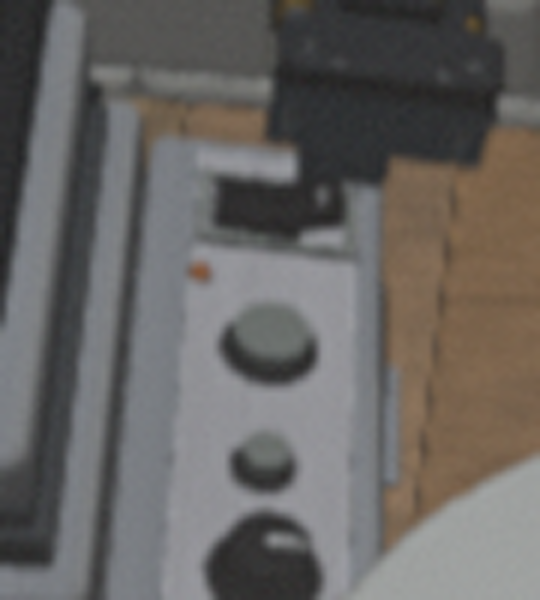

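The tip's lower edge is at (300–385, 180) and overlaps the rocker's near half at (283–345, 205). I'll press now.

```bash
echo '{"dx": [0,0,0],"dy": [0,0,0],"dz": [6,4,2],"drx": [0,0,0],"dry": [0,0,0],"drz": [0,0,0]}' | python3 drive.py; echo '{"dx": [0,0],"dy": [0,0],"dz": [2,2],"drx": [0,0],"dry": [0,0],"drz": [0,0]}' | python3 drive.py; echo '{"dx": [0,0],"dy": [0,0],"dz": [2,2],"drx": [0,0],"dry": [0,0],"drz": [0,0]}' | python3 drive.py
```

```text
time_s: 9.35
ee_pos: [523.4, -188.9, 45.4]
ee_rot: [180.0, 8.1, -174.5]
force: [-2.1, -1.5, 2.4]
gripper_width: -0.1
gripper_force: 0.8
time_s: 9.55
ee_pos: [524.0, -188.7, 41.7]
ee_rot: [180.0, 8.1, -174.5]
force: [-1.7, -0.2, 2.2]
gripper_width: 0.3
gripper_force: 0.7
time_s: 9.75
ee_pos: [524.6, -188.7, 39.0]
ee_rot: [180.0, 8.1, -174.5]
force: [-10.5, 0.3, 24.0]
gripper_width: 0.4
gripper_force: 12.6
```

```bash
echo '{"dx": [0,0,0,0,0,0],"dy": [0,0,0,0,0,0],"dz": [0.5,0,-10,-20,-5,0],"drx": [0,0,0,0,0,0],"dry": [0,0,0,0,0,0],"drz": [0,0,0,0,0,0]}' | python3 drive.py; python3 go2.py 534 -114.1 66 12; python3 - <<'E'
from h import *
b=env.grab_frame("side");cv2.imwrite("pics/s7.png",b)
cv2.imwrite("pics/z7.png",cv2.resize(b[180:280,280:370],(540,600),interpolation=2))
E
```

```text
time_s: 10.35
ee_pos: [520.8, -189.5, 72.9]
ee_rot: [-179.9, 8.2, -174.5]
force: [0.3, -0.8, -1.2]
gripper_width: 0.2
gripper_force: 0.0
t 10.35 tool z [ 0.139  0.013 -0.99 ] d(now axes) [-19.2  73.8  21.9] d(tilted axes) [-19.2  73.8  21.9] rot [-0.06  0.23  0.02] F [ 0.3 -0.8 -1.2]
```

View pics/z7.png

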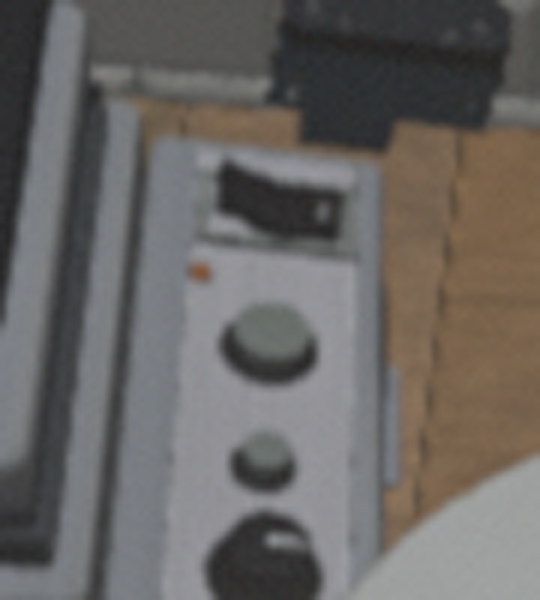

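The rocker is on: its far end now stands up at (230,180) and its near end is down at (325,210). Now the start key.

```bash
echo '{"dx": [-6,-9,-4,0,0,0],"dy": [24,33,17,0,0,0],"dz": [0,0,6,8,6,0],"drx": [0,0,0,0,0,0],"dry": [0,0,0,0,0,0],"drz": [0,0,0,0,0,0]}' | python3 drive.py; python3 go2.py 534 -114.1 66 0
```

```text
time_s: 11.0
ee_pos: [533.4, -113.9, 53.3]
ee_rot: [179.9, 7.9, -174.5]
force: [-0.1, 0.3, -0.2]
gripper_width: 0.2
gripper_force: 0.0
t 11.0 tool z [ 0.139  0.013 -0.99 ] d(now axes) [-2.3 -0.3 11.8] d(tilted axes) [-2.3 -0.3 11.8] rot [ 0.05 -0.06 -0.02] F [-0.1  0.3 -0.2]
```

```bash
echo '{"dx": [-2,0,0],"dy": [0,0,0],"dz": [4,4,2],"drx": [0,0,0],"dry": [0,0,0],"drz": [0,0,0]}' | python3 drive.py; echo '{"dx": [0,0],"dy": [0,0],"dz": [2,2],"drx": [0,0],"dry": [0,0],"drz": [0,0]}' | python3 drive.py; echo '{"dx": [0,0],"dy": [0,0],"dz": [2,1],"drx": [0,0],"dry": [0,0],"drz": [0,0]}' | python3 drive.py
```

```text
time_s: 11.3
ee_pos: [537.8, -113.7, 45.0]
ee_rot: [-180.0, 8.1, -174.5]
force: [-2.3, -0.9, 1.8]
gripper_width: 0.5
gripper_force: 1.2
time_s: 11.5
ee_pos: [538.3, -113.6, 41.6]
ee_rot: [-180.0, 8.1, -174.5]
force: [-1.4, -1.9, 3.9]
gripper_width: 0.2
gripper_force: 2.2
time_s: 11.7
ee_pos: [538.6, -113.6, 40.4]
ee_rot: [-179.9, 8.1, -174.4]
force: [-9.5, -2.3, 25.1]
gripper_width: 0.1
gripper_force: 13.2
```

```bash
echo '{"dx": [0,0,0,0,0,0,0,0],"dy": [0,0,0,0,0,0,0,0],"dz": [0,0,-10,-30,-40,-20,0,0],"drx": [0,0,0,0,0,0,0,0],"dry": [0,0,0,0,0,0,0,0],"drz": [0,0,0,0,0,0,0,0]}' | python3 drive.py; python3 - <<'E'
from h import *
b=env.grab_frame("side");cv2.imwrite("pics/s8.png",b)
a=cv2.imread("pics/side1.png")
a7=cv2.imread("pics/s7.png").astype(int)
print("panel diff vs before press",np.abs(b.astype(int)-a7)[205:270,310:345].mean().round(2),"lid",np.abs(b.astype(int)-a7)[180:280,170:300].mean().round(2))
s0=cv2.imread("pics/side0.png").astype(int)
for n,(r0,r1,c0,c1) in dict(left=(310,430,140,310),bowl=(190,240,390,450)).items(): print(n,np.abs(b.astype(int)-s0)[r0:r1,c0:c1].mean().round(2))
E
```

```text
time_s: 12.5
ee_pos: [524.4, -114.1, 136.8]
ee_rot: [180.0, 8.1, -174.5]
force: [0.2, -0.3, -0.4]
gripper_width: 0.5
gripper_force: 0.0
panel diff vs before press 1.39 lid 1.36
left 2.68
bowl 1.87
```

```bash
python3 -c "
from workcell import env
print(env.job_done())"
```

```text
the job is handed in; nothing more can be done
None
```

I handed the job in at 12.6 s: the lid is shut, the rocker is on, and the start key was pressed to its stop and released. The hand-in printed no verdict; the pictures show no sign that anything else was moved.

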